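# Find the cartons that still hold a tow ball

### The arm

A 6-joint arm with a two-finger parallel gripper is mounted at the origin on the work surface. World frame = base frame: x ahead of the robot, y to its left, z up, the work surface at z = 0. Lengths are in mm, angles in degrees, forces in N, time in s.
With the tool pointing down it reaches from about 350 to 775 mm from the base axis. Payload 5.5 kg.
Tool frame: the origin (TCP) lies midway between the tips of the shut fingers; the grasp point (between the pads) lies 19 mm behind it; z points along the fingers, y is the line along which they close (so a half turn about z gives the same grasp; the last joint's range is limited). The gripper opens to 85 mm and grips with 20 to 120 N. Pads are 22 mm wide; open, the fingers measure 114 mm over their backs; the gripper's body (76 mm by 85 mm) begins 54 mm behind the grasp point. The pads swing forward as they close: fully open they stand 13 mm farther back than shut.
Start: joints at [56.402, 17.945, 2.641, 74.691, 0, 82.002], TCP at [248.477, 518.586, 231.323] pointing down, gripper open.
Joint ranges: [-158.12, 158.12], [-49.38, 96.58], [-58.88, 72.47], [-126.05, 133.96], [-84.25, 85.87], [-180, 180]. Speed limits (degrees/s): [147.25, 147.25, 180, 180, 180, 180].

### API

Orientations are given as [roll, pitch, yaw] about the fixed x, y, z axes, in that order (R = Rz(yaw) Ry(pitch) Rx(roll)).
In Python, from plant import manip, imaging gives the robot as it stands.
- The arm moves only by the tool apply_moves, never from a script. Its argument "commands" is a list of rows, each a list of 3 entries, a list of its own where there are three numbers: the shift along the tool's x, y, z in mm, then the turn about the tool's z in rad, then the closure, from -1 (fully open) to 1 (shut), so that 0 is half open. A call has 1 to 8 rows; each row shifts and turns the commanded pose from where the row before left it, along the tool's axes as they then stand; what a row does not reach is not made up. A row lasts 1/12 s, in which the tool goes at most 41.7 mm and 7.16 degrees, less where a joint would pass 70% of its speed; a pose out of reach is approached as far as the arm can. A call with a gripper value outside its range is refused whole. The fingers move at their own pace and stop on an object; the grip force is fixed at half the most. Time passes only in rows, so rows that do not move let the fingers close. It gives the time, the measured TCP pose, the force, the opening and the grip force at its end, in the units of the state.
- manip.state(): the state, without advancing time (a new reading comes with each control period).
- imaging.snapshot(name): name is "scene" or "top" or "wrist"; returns a dict with "img" (400x640x3 uint8, red, green, blue), "fov_y" (degrees; the focal length in pixels is half the picture's height over the tangent of half this angle, whatever the lens; pixels are square), "cx", "cy" (the principal point, pixels), "world_from_camera" (4x4, takes a point from camera to world coordinates). Camera axes: x right, y down, z forward; pixel columns grow to the right and rows downward; lengths in mm; the calibration is good to about 2 mm. A picture is of the moment at which its call begins. There is no depth.
- manip.close_job(): hands the job in; it is judged then, once.
The state is a dict: "t": time; "joints": joint angles; "qvel": joint speeds; "tau": joint torques, N m; "eef_pos": TCP position; "ee_rot": TCP orientation; "wrist_force": force on the tool from outside, world axes, zero at the start; "wrist_torque": the same for the moment, N m; "opening": finger opening in mm; "grip_force": force on a finger pad.
Only numpy, scipy, OpenCV 4.12 (cv2) and the standard library are available. Lean on these libraries where they do the work, as an engineer would, in place of code of your own. Each camera call takes 0.05 s, during which the arm holds its last target. There are 200 camera calls.

### The job

Some of these four identical taped cartons still have a tow ball inside and the others are empty, which can only be told by feeling their weight. Stand every carton that holds a ball upright in the stock tray, one to a compartment, and leave the empty ones standing upright on the bench outside the tray. Do not drop or topple any carton, and leave the mug, tape, spanner and loose tow ball where they are.

Things in the scene. Friction and masses are not known exactly. Their poses are not given: they have to be found in the camera images.
- carton_1_c (a point): One of four identical taped brown cartons, closed, 60 x 60 mm and 110 mm tall, standing on the bench; light but stiff board. It holds either a steel tow ball (about 0.57 to 0.83 kg in all, carton included) or only a paper sleeve (about 0.06 kg in all); from outside and by number there is no telling which. This point is the carton's centre, half-way up (55 mm above its underside); x and y are square to its sides, z is up.
- carton_2_c (a point): One of four identical taped brown cartons, closed, 60 x 60 mm and 110 mm tall, standing on the bench; light but stiff board. It holds either a steel tow ball (about 0.57 to 0.83 kg in all, carton included) or only a paper sleeve (about 0.06 kg in all); from outside and by number there is no telling which. This point is the carton's centre, half-way up (55 mm above its underside); x and y are square to its sides, z is up.
- carton_3_c (a point): One of four identical taped brown cartons, closed, 60 x 60 mm and 110 mm tall, standing on the bench; light but stiff board. It holds either a steel tow ball (about 0.57 to 0.83 kg in all, carton included) or only a paper sleeve (about 0.06 kg in all); from outside and by number there is no telling which. This point is the carton's centre, half-way up (55 mm above its underside); x and y are square to its sides, z is up.
- carton_4_c (a point): One of four identical taped brown cartons, closed, 60 x 60 mm and 110 mm tall, standing on the bench; light but stiff board. It holds either a steel tow ball (about 0.57 to 0.83 kg in all, carton included) or only a paper sleeve (about 0.06 kg in all); from outside and by number there is no telling which. This point is the carton's centre, half-way up (55 mm above its underside); x and y are square to its sides, z is up.
- tray: Grey plastic stock tray, fixed to the bench: 238 mm long (its x axis) by 82 mm wide (its y axis), outer walls 45 mm high, two lower cross walls making three compartments in a row, each 74 x 74 mm inside. Empty at the start. Origin under its centre, on the bench.
- cell_1 (a point): Centre of the floor of the compartment at the tray's -x end, 4 mm above the bench; axes as the tray's.
- cell_2 (a point): Centre of the floor of the middle compartment, 4 mm above the bench; axes as the tray's.
- cell_3 (a point): Centre of the floor of the compartment at the tray's +x end, 4 mm above the bench; axes as the tray's.
- bare_ball_c (a point): Bystander: a bare steel tow ball (50 mm ball on a collar and nut, 102 mm tall, 0.65 kg) standing on the bench, the same as those in the cartons. This point is half-way up.
- mug: Bystander: white mug, 80 mm across, 90 mm tall. Origin at the centre of its underside.
- tape_roll: Bystander: roll of packing tape lying flat, 96 mm across, 48 mm high. Origin at the centre of its underside.
- spanner: Bystander: steel spanner lying on the bench. Origin on its underside.
Mind the look-alikes: they are no part of the job. Leave any green or orange look-alike of the part that bears carton_1_c alone.

How it is judged:
By the outcome, as a careful person would: the job done as asked, in the order asked, and still so for the second after the job is handed in, with the robot touching nothing.
It also fails if it takes over 72 s, if anything falls off the work surface, if the arm or the gripper's body presses on something with over 40 N, if the wrist force passes 120 N, or if a joint passes its speed limit or range.

## Working session

There is one attempt and no reset: what is moved stays moved. The work goes in short steps, Python scripts to look and compute and a tool call to move; the robot and the scene stay as the last step left them, time stands still between calls to the robot, and variables do not carry over. Pictures are saved under pics/ and viewed, at most 10 in all, crops included, and the job is handed in when it is done.

Besides the shell and the picture viewer there is one more tool, called after "Emit:" as a command line: name --argument value ..., lists and objects as JSON in quotes. apply_moves: Moves the arm, as the interface text tells. Its arguments: {"type":"object","properties":{"commands":{"type":"array"}},"required":["commands"]}

```bash
mkdir -p pics
python3 - <<'E'
from plant import manip, imaging
import cv2,pickle
for n in ("scene","top"):
    s=imaging.snapshot(n); pickle.dump(s,open(n+".pkl","wb"))
    cv2.imwrite(f"pics/{n}0.png",s["img"][:,:,::-1]); print(n,s["fov_y"],s["cx"],s["cy"],s["world_from_camera"])
print(manip.state())
E
```

```text
scene 48.22221695901955 321.24341580811677 202.88279881954097 [[-1.65086837e-01  5.40643024e-01 -8.24894816e-01  1.60415065e+03]
 [ 9.86149224e-01  1.04052094e-01 -1.29162185e-01  1.71518224e+02]
 [ 1.60013988e-02 -8.34792359e-01 -5.50332329e-01  7.74441552e+02]
 [ 0.00000000e+00  0.00000000e+00  0.00000000e+00  1.00000000e+00]]
top 42.58782357120917 310.99417816331913 196.61791184604297 [[ 1.27949369e-03 -9.91724373e-01  1.28378859e-01  3.30532480e+02]
 [-9.99992599e-01 -1.73469556e-03 -3.43402066e-03  3.23826339e+00]
 [ 3.62830022e-03 -1.28373515e-01 -9.91719253e-01  1.57970301e+03]
 [ 0.00000000e+00  0.00000000e+00  0.00000000e+00  1.00000000e+00]]
{'t': 0.1, 'joints': array([ 5.64029017e+01,  1.79881364e+01,  2.58369847e+00,  7.46898191e+01,
       -1.76998908e-04,  8.20005985e+01]), 'qvel': array([-0.0113519 , -0.15082665,  0.12066775,  0.08687373,  0.01261249,
       -0.01049429]), 'tau': array([ 3.29845723e-03, -4.81725776e+01,  2.99244583e+01,  1.26434452e-02,
       -1.30344406e-04, -3.58878708e-05]), 'eef_pos': array([248.19632231, 518.17899319, 230.48331684]), 'ee_rot': array([-1.79906635e+02, -1.29417892e-02,  1.54402293e+02]), 'wrist_force': array([-0.07514162,  0.13304444,  0.04826427]), 'wrist_torque': array([0.0320885 , 0.0607282 , 0.00502748]), 'grip_force': 0.0, 'opening': 85.44481884295583}
```

View pics/scene0.png

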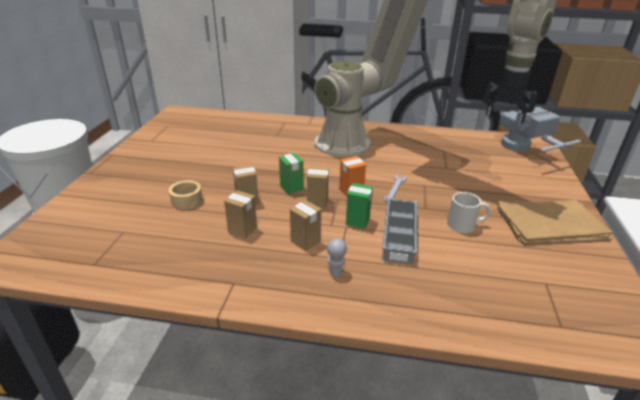

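View pics/top0.png

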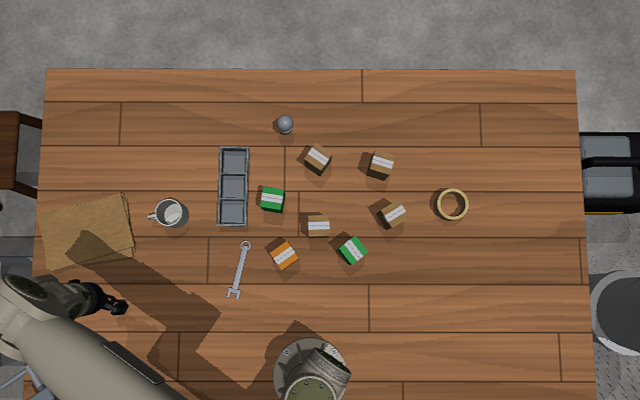

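The scene view shows four brown cartons; in the top view they are at about (318,157), (380,163), (393,214) and (319,226). The green and orange look-alikes are at (271,198), (352,249) and (284,254). The tray runs from (233,148) to (233,226), its long axis along the image rows.

```bash
cat > h.py <<'E'
import numpy as np, cv2
def cast(s,px,z):
    px=np.atleast_2d(px).astype(float); f=200/np.tan(np.radians(s["fov_y"]/2)); T=s["world_from_camera"]
    d=np.c_[(px[:,0]-s["cx"])/f,(px[:,1]-s["cy"])/f,np.ones(len(px))]@T[:3,:3].T
    o=T[:3,3]; return (o+d*((z-o[2])/d[:,2])[:,None])[:,:2]
E
python3 - <<'E'
import pickle,cv2,numpy as np
from h import *
s=pickle.load(open("top.pkl","rb")); im=s["img"]
hsv=cv2.cvtColor(im,cv2.COLOR_RGB2HSV)
m=((hsv[...,1]<60)&(hsv[...,2]>185)).astype(np.uint8)
roi=np.zeros_like(m); roi[135:275,255:415]=1
n,l,st,c=cv2.connectedComponentsWithStats(m*roi)
for i in range(1,n):
    if st[i,4]<15: continue
    ys,xs=np.nonzero(l==i); w=cast(s,np.c_[xs,ys],110).astype(np.float32)
    r=cv2.minAreaRect(w); print(c[i].round(1),st[i,4],w.mean(0).round(1),[np.round(a,1) for a in r])
# tray outline
for p in [(217.5,148),(248,148),(247,227),(217,226)]: print(p,cast(s,p,45).round(1))
for p in [(285,124)]: print('ball',cast(s,p,80))
b=cv2.resize(im[105:275,205:420],None,fx=3.7,fy=3.5,interpolation=cv2.INTER_CUBIC)
cv2.imwrite("pics/crop.png",b[:,:,::-1])
E
```

```text
[318.9 154.2] 43 [645.8 -24.9] [array([645.6, -24.9]), array([54.6,  6.6]), np.float64(54.6)]
[316.8 157.6] 45 [635.7 -18.6] [array([636. , -18.2]), array([55.2,  6.9]), np.float64(54.1)]
[382.6 159.8] 49 [ 629.6 -210.4] [array([ 629.5, -210.9]), array([57.1,  7.1]), np.float64(73.1)]
[381.1 163.6] 47 [ 618.1 -206.1] [array([ 618., -207.]), array([53.2,  7.6]), np.float64(72.4)]
[272.1 195.5] 53 [523.7 110.4] [array([523.8, 110.8]), array([53.8,  7.6]), np.float64(80.6)]
[271.1 199.5] 53 [512.1 113.3] [array([512.4, 113.5]), array([53.7,  8.1]), np.float64(80.6)]
[394.7 213.1] 103 [ 473.5 -243. ] [array([ 473.4, -242.7]), array([18.2, 55.8]), np.float64(30.8)]
[318.3 223. ] 59 [444.5 -23. ] [array([444.5, -23.5]), array([ 5.7, 54.5]), np.float64(0.1)]
[318.5 227.1] 55 [432.8 -23.5] [array([433. , -23.5]), array([ 5.7, 54.5]), np.float64(0.1)]
[353.2 249.6] 93 [ 368.8 -122.4] [array([ 368.9, -122.2]), array([57.1, 17.6]), np.float64(37.4)]
[283.8 255.1] 101 [353.   75.4] [array([353.1,  75.1]), array([18.4, 55.8]), np.float64(35.1)]
(217.5, 148) [[678.3 283.4]]
(248, 148) [[678.5 190.4]]
(247, 227) [[437.2 189.2]]
(217, 226) [[440.1 279. ]]
ball [[744.31197714  76.34739273]]
```

View pics/crop.png

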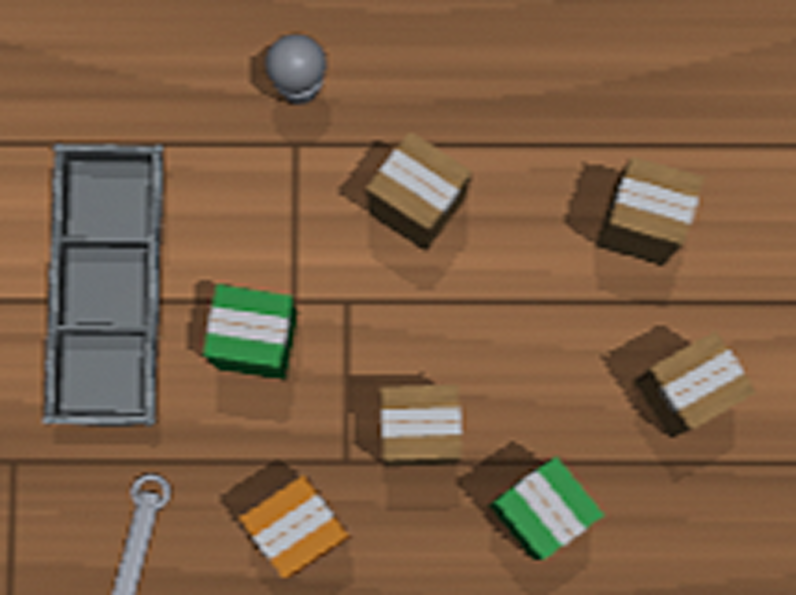

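Emit:
apply_moves --commands '[[[-36, -11, 0], 0, -1], [[-36, -11, 0], 0, -1], [[-36, -11, 0], 0, -1], [[-36, -11, 0], 0, -1], [[-36, -11, 0], 0, -1], [[-36, -11, 0], 0, -1], [[-36, -11, 0], 0, -1], [[-36, -11, 0], 0, -1]]'

```text
t: 0.77
eef_pos: [471.0, 313.2, 231.0]
ee_rot: [-180.0, -0.0, 154.4]
wrist_force: [0.9, 0.8, 0.4]
opening: 85.3
grip_force: 0.0
```

Emit:
apply_moves --commands '[[[-37, -10, 0], 0, -1], [[-37, -10, 0], 0, -1], [[-37, -10, 0], 0, -1], [[0, 0, 0], -0.115, -1], [[0, 0, 0], -0.115, -1], [[0, 0, 0], -0.115, -1], [[0, 0, 0], -0.115, -1]]'

```text
t: 1.35
eef_pos: [557.3, 239.1, 230.5]
ee_rot: [-180.0, -0.1, -179.0]
wrist_force: [-0.4, 0.1, 0.0]
opening: 85.6
grip_force: 0.0
```

```bash
cat >> h.py <<'E'
def go(x,y,z,yaw,frame_yaw=None):
    """print move from the present pose to world (x,y,z,yaw); shift in present tool axes and in axes after turning"""
    from plant import manip
    s=manip.state(); p=s["eef_pos"]; c=s["ee_rot"]; w=np.array([x,y,z])-p
    for lab,a in (("now",c[2]),("turned",yaw)):
        a=np.radians(a); print(lab,np.round([w[0]*np.cos(a)+w[1]*np.sin(a),w[0]*np.sin(a)-w[1]*np.cos(a),-w[2]],1),end=" ")
    print("turn",round(-np.radians((yaw-c[2]+180)%360-180),3),"pose",p.round(1),c.round(1),"t",s["t"],"F",s["wrist_force"].round(2),"open",round(s["opening"],1))
E
python3 - <<'E'
from plant import manip, imaging
from h import *
import pickle
s=imaging.snapshot("wrist"); pickle.dump(s,open("w1.pkl","wb")); cv2.imwrite("pics/w1.png",s["img"][:,:,::-1])
print(s["fov_y"],s["world_from_camera"].round(3)); go(640,-21.7,230,144.6)
E
```

```text
58.82524382508737 [[-1.90000e-02  9.54000e-01  3.00000e-01  4.80871e+02]
 [ 1.00000e+00  1.80000e-02  6.00000e-03  2.38009e+02]
 [ 0.00000e+00  3.00000e-01 -9.54000e-01  3.73434e+02]
 [ 0.00000e+00  0.00000e+00  0.00000e+00  1.00000e+00]]
now [ -76.7 -262.9    0.6] turned [-218.7 -164.8    0.6] turn 0.641 pose [557.2 239.3 230.6] [-1.800e+02 -1.000e-01 -1.787e+02] t 1.4 F [0.67 0.39 0.18] open 85.4
```

View pics/w1.png

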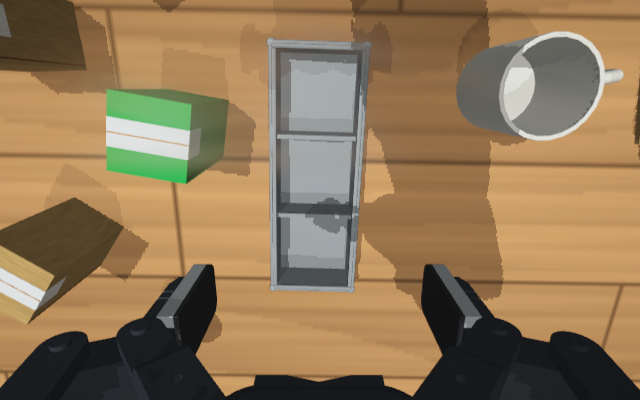

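The wrist view shows the whole tray with rim corners at about (269,41), (370,44), (354,290), (272,289). It is empty and there is a green look-alike to its left.

Run:
```python
from h import *
import pickle
s=pickle.load(open("w1.pkl","rb"))
P=cast(s,[(269,41),(370,44),(354,290),(272,289)],45); print(P.round(1),P.mean(0))
print("floor",cast(s,[(289,60),(353,63),(356,205),(279,205),(349,268),(281,268)],4).round(1))
hsv=cv2.cvtColor(s["img"],cv2.COLOR_RGB2HSV); m=((hsv[...,1]<60)).astype(np.uint8); roi=m*0; roi[30:300,255:385]=1; m=cv2.morphologyEx(m*roi,cv2.MORPH_OPEN,np.ones((3,3)))
c=max(cv2.findContours(m,0,2)[0],key=cv2.contourArea); w=cast(s,c[:,0],45).astype(np.float32); print(cv2.minAreaRect(w))
```

```text
[[443.1 195.2]
 [443.8 281.2]
 [682.7 279.3]
 [683.2 192.9]] [563.18728764 237.14462869]
floor [[454.9 208.9]
 [456.5 271.1]
 [601.8 281.4]
 [603.4 197. ]
 [678.9 277.2]
 [680.5 198.3]]
((562.9207763671875, 236.14474487304688), (88.06812286376953, 243.9132080078125), 89.37005615234375)
```

Emit:
apply_moves --commands '[[[-9.6, -33, 0], 0, -1], [[-9.6, -33, 0], 0, -1], [[-9.6, -33, 0], 0, -1], [[-9.6, -33, 0], 0, -1], [[-9.6, -33, 0], 0, -1], [[-9.6, -33, 0], 0, -1], [[-9.6, -33, 0], 0, -1], [[-9.6, -33, 0], 0, -1]]'

```text
t: 2.07
eef_pos: [637.6, -24.7, 231.0]
ee_rot: [180.0, -0.0, -179.4]
wrist_force: [0.5, -0.1, -0.1]
opening: 84.9
grip_force: 0.0
```

Emit:
apply_moves --commands '[[[0, 0, 0], 0.107, -1], [[0, 0, 0], 0.107, -1], [[0, 0, 0], 0.107, -1], [[0, 0, 0], 0.107, -1], [[0, 0, 0], 0.107, -1], [[0, 0, 0], 0.107, -1]]'

```text
t: 2.57
eef_pos: [637.3, -23.2, 230.8]
ee_rot: [-180.0, -0.1, 143.5]
wrist_force: [0.2, 0.6, -0.0]
opening: 85.8
grip_force: 0.0
```

```bash
cat >> h.py <<'E'
def tapes(name):
    from plant import imaging
    s=imaging.snapshot("wrist"); im=s["img"]; cv2.imwrite(f"pics/{name}.png",im[:,:,::-1])
    hsv=cv2.cvtColor(im,cv2.COLOR_RGB2HSV)
    m=((hsv[...,1]<70)&(hsv[...,2]>170)).astype(np.uint8); m=cv2.morphologyEx(m,cv2.MORPH_CLOSE,np.ones((9,9)))
    n,l,st,c=cv2.connectedComponentsWithStats(m)
    for i in range(1,n):
        if st[i,4]<400: continue
        ys,xs=np.nonzero(l==i); r=cv2.minAreaRect(cast(s,np.c_[xs,ys],110).astype(np.float32))
        print(c[i].round(),st[i,4],[np.round(a,1) for a in r],"edge" if st[i,0]==0 or st[i,1]==0 or st[i,0]+st[i,2]==640 or st[i,1]+st[i,3]==400 else "")
E
python3 - <<'E'
from h import *
tapes("w2"); go(640,-21.7,62,144.6)
E
```

```text
[322. 194.] 2149 [array([640.4, -21.5]), array([60.4, 22.7]), np.float64(55.5)] 
[588. 304.] 3881 [array([860.2, 100.4]), array([ 42.7, 111.3]), np.float64(0.3)] edge
[130. 304.] 1394 [array([ 624.4, -209.3]), array([61. , 22.9]), np.float64(72.9)] 
now [ -1.3   2.7 168.8] turned [ -1.4   2.7 168.8] turn -0.023 pose [637.3 -23.1 230.8] [-1.800e+02 -1.000e-01  1.433e+02] t 2.6167 F [ 0.58 -0.27 -1.3 ] open 85.4
```

View pics/w2.png

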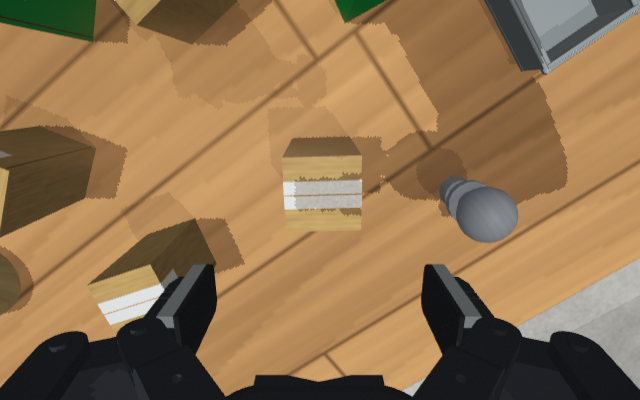

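The wrist view shows brown carton A at (322,194) centred ahead, with B at (130,304) and the loose ball at (487,213) clear of the fingers. Now I go down, grip and lift it a little.

Emit:
apply_moves --commands '[[[-2, 3, 30], -0.03, -1], [[0, 0, 36], 0, -1], [[0, 0, 36], 0, -1], [[0, 0, 36], 0, -1], [[0, 0, 30], 0, -1], [[0, 0, 0], 0, 1], [[0, 0, 0], 0, 1], [[0, 0, 0], 0, 1]]'

```text
t: 3.28
eef_pos: [641.9, -22.0, 65.0]
ee_rot: [180.0, 0.1, 145.7]
wrist_force: [0.1, -0.4, 0.1]
opening: 59.5
grip_force: 65.7
```

Emit:
apply_moves --commands '[[[0, 0, 0], 0, 1], [[0, 0, 0], 0, 1], [[0, 0, 0], 0, 1]]'

```text
t: 3.53
eef_pos: [642.4, -22.1, 65.4]
ee_rot: [179.9, 0.2, 145.7]
wrist_force: [-0.4, 0.5, -0.2]
opening: 59.2
grip_force: 65.8
```

Emit:
apply_moves --commands '[[[0, 0, -8], 0, 1], [[0, 0, -12], 0, 1], [[0, 0, -12], 0, 1], [[0, 0, -8], 0, 1], [[0, 0, 0], 0, 1], [[0, 0, 0], 0, 1], [[0, 0, 0], 0, 1]]'

```text
t: 4.12
eef_pos: [640.8, -21.9, 103.1]
ee_rot: [-180.0, -0.0, 145.7]
wrist_force: [0.3, -0.3, -0.7]
opening: 59.5
grip_force: 65.8
```

Run:
```python
from h import *
go(561.5,237.5,230,180); go(640,237.5,230,180)
```

```text
now [ 211.7  169.6 -126.9] turned [  79.3  259.4 -126.9] turn -0.599 pose [640.8 -21.9 103.1] [-180.    -0.   145.7] t 4.1167 F [ 0.32 -0.31 -0.67] open 59.5
now [ 146.8  213.8 -126.9] turned [   0.8  259.4 -126.9] turn -0.599 pose [640.8 -21.9 103.1] [-180.    -0.   145.7] t 4.1167 F [ 0.32 -0.31 -0.67] open 59.5
```

A reads 0.7 N, so it is empty. I set it back where it was.

Emit:
apply_moves --commands '[[[0, 0, 14], 0, 1], [[0, 0, 12], 0, 1], [[0, 0, 8], 0, 1], [[0, 0, 4], 0, 1], [[0, 0, 0], 0, 1], [[0, 0, 0], 0, -1], [[0, 0, 0], 0, -1], [[0, 0, 0], 0, -1]]'

```text
t: 4.78
eef_pos: [641.3, -22.0, 65.7]
ee_rot: [180.0, 0.0, 145.7]
wrist_force: [-0.6, 0.2, 1.0]
opening: 85.3
grip_force: 0.0
```

Emit:
apply_moves --commands '[[[0, 0, 0], 0, -1], [[0, 0, -15], 0, -1], [[0, 0, -38], 0, -1], [[0, 0, -38], 0, -1], [[0, 0, -30], 0, -1]]'

```text
t: 5.2
eef_pos: [641.3, -22.0, 189.1]
ee_rot: [180.0, 0.1, 145.7]
wrist_force: [1.4, -1.0, -0.3]
opening: 85.4
grip_force: 0.0
```

Run:
```python
from h import *
go(624.4,-209,62,163)
```

```text
now [ -91.5 -164.   127.1] turned [ -38.5 -183.8  127.1] turn -0.302 pose [641.3 -22.  189.1] [1.800e+02 1.000e-01 1.457e+02] t 5.2 F [ 1.41 -0.95 -0.32] open 85.4
```

Emit:
apply_moves --commands '[[[0, 0, 0], -0.1, -1], [[0, 0, 0], -0.1, -1], [[0, 0, 0], -0.1, -1], [[-7.7, -36.8, 0], 0, -1], [[-7.7, -36.8, 0], 0, -1], [[-7.7, -36.8, 0], 0, -1], [[-7.7, -36.8, 0], 0, -1], [[-7.7, -36.8, 0], 0, -1]]'

```text
t: 5.87
eef_pos: [623.4, -210.6, 186.7]
ee_rot: [-180.0, 0.0, 162.9]
wrist_force: [0.4, 0.2, -0.4]
opening: 85.4
grip_force: 0.0
```

Emit:
apply_moves --commands '[[[0, 0, 0], 0, -1], [[0, 0, 30], 0, -1], [[0, 0, 36], 0, -1], [[0, 0, 36], 0, -1], [[0, 0, 20], 0, -1], [[0, 0, 0], 0, 1], [[0, 0, 0], 0, 1], [[0, 0, 0], 0, 1]]'

```text
t: 6.53
eef_pos: [624.4, -209.4, 65.7]
ee_rot: [-180.0, 0.1, 162.9]
wrist_force: [0.4, -1.2, -5.9]
opening: 59.3
grip_force: 68.5
```

Emit:
apply_moves --commands '[[[0, 0, 0], 0, 1], [[0, 0, 0], 0, 1], [[0, 0, -8], 0, 1], [[0, 0, -12], 0, 1], [[0, 0, -12], 0, 1], [[0, 0, -8], 0, 1], [[0, 0, 0], 0, 1], [[0, 0, 0], 0, 1]]'

```text
t: 7.2
eef_pos: [624.1, -209.3, 105.2]
ee_rot: [-180.0, 0.1, 162.9]
wrist_force: [1.4, 0.0, -8.1]
opening: 59.5
grip_force: 68.5
```

Run:
```python
from h import *
go(639.5,237.5,200,180)
```

```text
now [116.9 431.6 -94.8] turned [-15.4 446.8 -94.8] turn -0.299 pose [ 624.1 -209.3  105.2] [-1.800e+02  1.000e-01  1.629e+02] t 7.2 F [ 1.41  0.03 -8.13] open 59.5
```

B reads about 8 N, so it holds a ball. It goes to cell_3.

Emit:
apply_moves --commands '[[[0, 0, -25], 0, 1], [[0, 0, -35], -0.1, 1], [[0, 0, -35], -0.1, 1], [[0, 0, 0], -0.1, 1], [[-1, 15, 0], 0, 1], [[-1, 30, 0], 0, 1], [[-1, 35, 0], 0, 1], [[-1, 35, 0], 0, 1]]'

```text
t: 7.87
eef_pos: [626.5, -93.1, 197.6]
ee_rot: [179.9, -0.1, 179.9]
wrist_force: [0.9, 0.0, -6.5]
opening: 59.4
grip_force: 77.0
```

Emit:
apply_moves --commands '[[[-1, 35, 0], 0, 1], [[-1, 35, 0], 0, 1], [[-1, 35, 0], 0, 1], [[-1, 35, 0], 0, 1], [[-1, 35, 0], 0, 1], [[-2, 35, 0], 0, 1], [[-2, 35, 0], 0, 1], [[-2, 35, 0], 0, 1]]'

```text
t: 8.53
eef_pos: [637.0, 187.7, 197.6]
ee_rot: [-180.0, -0.2, -180.0]
wrist_force: [0.6, 0.1, -7.1]
opening: 59.2
grip_force: 77.0
```

Emit:
apply_moves --commands '[[[-1, 35, 0], 0, 1], [[0, 17, 0], 0, 1], [[0, 0, 0], 0, 1], [[0, 0, 0], 0, 1]]'

```text
t: 8.87
eef_pos: [637.9, 239.1, 197.6]
ee_rot: [-179.9, -0.1, -179.8]
wrist_force: [-0.9, -0.5, -6.4]
opening: 59.2
grip_force: 77.4
```

Run:
```python
from h import *
from plant import imaging
go(639.5,237.5,67,180)
s=imaging.snapshot("wrist"); cv2.imwrite("pics/w3.png",s["img"][:,:,::-1])
```

```text
now [ -1.6  -1.6 130.6] turned [ -1.6  -1.6 130.6] turn 0.003 pose [637.9 239.1 197.6] [-1.799e+02 -1.000e-01 -1.798e+02] t 8.8667 F [-0.87 -0.47 -6.4 ] open 59.2
```

View pics/w3.png

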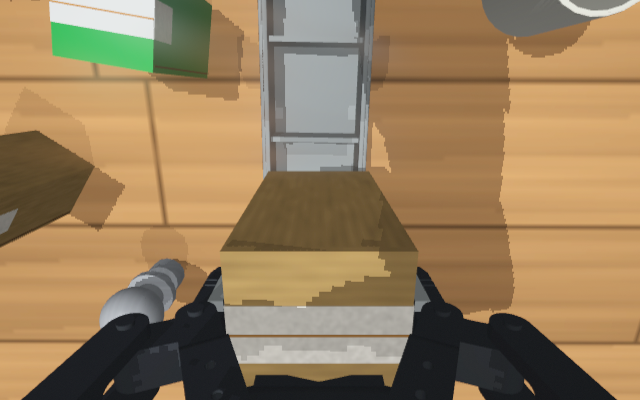

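The wrist view shows carton B held level above cell_3; the tray walls at columns 264–370 are centred under it. Lowering it now.

Emit:
apply_moves --commands '[[[-2.6, -1.6, 20], 0, 1], [[0, 0, 30], 0, 1], [[0, 0, 25], 0, 1], [[0, 0, 12], 0, 1], [[0, 0, 12], 0, 1], [[0, 0, 10], 0, 1], [[0, 0, 0], 0, 1]]'

```text
t: 9.5
eef_pos: [640.1, 234.3, 87.3]
ee_rot: [-179.9, -0.3, 179.9]
wrist_force: [-1.1, -0.6, -7.2]
opening: 59.2
grip_force: 77.0
```

Emit:
apply_moves --commands '[[[0, 0, 7], 0, 1], [[0, 0, 5], 0, 1], [[0, 0, 4], 0, 1], [[0, 0, 2.5], 0, 1], [[0, 0, 0], 0, 1], [[0, 0, 0], 0, 1]]'

```text
t: 10.0
eef_pos: [641.7, 236.4, 71.9]
ee_rot: [180.0, 0.0, -179.9]
wrist_force: [0.2, 0.1, -7.4]
opening: 59.1
grip_force: 77.3
```

Emit:
apply_moves --commands '[[[0, 0, 1.5], 0, 1], [[0, 0, 1.5], 0, 1], [[0, 0, 0], 0, 1]]'

```text
t: 10.25
eef_pos: [641.9, 236.4, 68.9]
ee_rot: [180.0, 0.0, -179.9]
wrist_force: [0.2, -0.1, -6.6]
opening: 59.6
grip_force: 77.4
```

Emit:
apply_moves --commands '[[[0, 0, 1], 0, 1], [[0, 0, 1], 0, 1], [[0, 0, 0], 0, 1]]'

```text
t: 10.5
eef_pos: [642.1, 236.4, 68.8]
ee_rot: [180.0, 0.1, -179.9]
wrist_force: [-3.8, -1.4, 4.3]
opening: 59.4
grip_force: 78.4
```

Emit:
apply_moves --commands '[[[0, 0, -0.5], 0, -1], [[0, 0, 0], 0, -1], [[0, 0, 0], 0, -1], [[0, 0, 0], 0, -1], [[0, 0, -15], 0, -1], [[0, 0, -38], 0, -1], [[0, 0, -38], 0, -1], [[0, 0, -30], 0, -1]]'

```text
t: 11.17
eef_pos: [642.0, 236.4, 190.8]
ee_rot: [180.0, 0.1, -179.9]
wrist_force: [0.7, 0.2, 0.5]
opening: 85.5
grip_force: 0.0
```

Run:
```python
from h import *
go(438.7,-23.3,200,180)
```

```text
now [ 203.7 -259.5   -9.2] turned [ 203.3 -259.7   -9.2] turn 0.001 pose [642.  236.4 190.8] [ 1.800e+02  1.000e-01 -1.799e+02] t 11.1667 F [0.72 0.24 0.46] open 85.5
```

Emit:
apply_moves --commands '[[[22.6, -28.9, 0], 0, -1], [[22.6, -28.9, 0], 0, -1], [[22.6, -28.9, 0], 0, -1], [[22.6, -28.9, 0], 0, -1], [[22.6, -28.9, 0], 0, -1], [[22.6, -28.9, 0], 0, -1], [[22.6, -28.9, 0], 0, -1], [[22.6, -28.9, 0], 0, -1]]'

```text
t: 11.83
eef_pos: [460.1, 3.8, 188.4]
ee_rot: [-180.0, 0.1, -179.9]
wrist_force: [0.3, -1.8, 0.5]
opening: 85.4
grip_force: 0.0
```

Emit:
apply_moves --commands '[[[22.6, -28.9, 0], 0, -1], [[0, 0, 0], 0, -1], [[0, 0, 0], 0, -1]]'

```text
t: 12.08
eef_pos: [438.1, -25.3, 188.7]
ee_rot: [-180.0, 0.1, 179.9]
wrist_force: [1.3, 0.5, -0.6]
opening: 85.3
grip_force: 0.0
```

Run:
```python
from h import *
tapes("w4")
go(438.7,-23.3,65.5,180)
```

```text
[490.  71.] 4123 [array([352.7,  75.3]), array([22.2, 60.5]), np.float64(35.5)] 
[155.  99.] 3924 [array([ 368.8, -122.2]), array([60.8, 22.7]), np.float64(37.7)] 
[322. 210.] 2997 [array([438.5, -23.1]), array([22.8, 60.5]), np.float64(2.5)] 
[ 18. 252.] 1485 [array([ 469.5, -236.5]), array([23.9, 45. ]), np.float64(31.0)] edge
[520. 313.] 1387 [array([518.6, 116.1]), array([54.4, 21.2]), np.float64(80.8)] 
now [  0.3   1.3 123.3] turned [  0.3   1.3 123.3] turn -0.001 pose [439.  -24.6 188.8] [1.8e+02 1.0e-01 1.8e+02] t 12.1333 F [ 1.74 -0.29  0.16] open 85.4
```

Emit:
apply_moves --commands '[[[0, 1.4, 30], -0.04, -1], [[0, 0, 36], 0, -1], [[0, 0, 36], 0, -1], [[0, 0, 20], 0, -1], [[0, 0, 0], 0, 1], [[0, 0, 0], 0, 1], [[0, 0, 0], 0, 1], [[0, 0, 0], 0, 1]]'

```text
t: 12.8
eef_pos: [439.8, -22.3, 67.3]
ee_rot: [-180.0, 0.1, -177.6]
wrist_force: [-0.7, -0.5, -6.4]
opening: 59.4
grip_force: 67.3
```

Emit:
apply_moves --commands '[[[0, 0, 0], 0, 1], [[0, 0, -8], 0, 1], [[0, 0, -12], 0, 1], [[0, 0, -12], 0, 1], [[0, 0, -8], 0, 1], [[0, 0, 0], 0, 1], [[0, 0, 0], 0, 1]]'

```text
t: 13.38
eef_pos: [439.2, -22.8, 107.0]
ee_rot: [-180.0, 0.1, -177.6]
wrist_force: [1.1, 0.7, -6.9]
opening: 59.4
grip_force: 67.5
```

Run:
```python
from h import *
go(562,237,200,180)
```

```text
now [-133.4  254.5  -93. ] turned [-122.8  259.8  -93. ] turn 0.041 pose [439.2 -22.8 107. ] [-1.800e+02  1.000e-01 -1.776e+02] t 13.3833 F [ 1.14  0.7  -6.85] open 59.4
```

D reads about 7 N, so it holds a ball. It goes to cell_2.

Emit:
apply_moves --commands '[[[0, 0, -25], 0.041, 1], [[0, 0, -35], 0, 1], [[0, 0, -33], 0, 1], [[-7, 14, 0], 0, 1], [[-14, 29, 0], 0, 1], [[-14, 31, 0], 0, 1], [[-14, 31, 0], 0, 1], [[-14, 31, 0], 0, 1]]'

```text
t: 14.05
eef_pos: [501.4, 114.6, 198.5]
ee_rot: [-180.0, -0.1, 180.0]
wrist_force: [-0.4, -0.6, -7.6]
opening: 59.5
grip_force: 72.1
```

Emit:
apply_moves --commands '[[[-14, 31, 0], 0, 1], [[-14, 31, 0], 0, 1], [[-14, 30, 0], 0, 1], [[-14, 25, 0], 0, 1], [[-4, 7, 0], 0, 1], [[0, 0, 0], 0, 1], [[0, 0, 0], 0, 1]]'

```text
t: 14.63
eef_pos: [560.6, 237.3, 197.7]
ee_rot: [-179.9, -0.2, -179.9]
wrist_force: [0.0, -0.9, -6.7]
opening: 59.7
grip_force: 72.2
```

Run:
```python
from h import *
from plant import imaging
go(562,237,71,180)
s=imaging.snapshot("wrist"); cv2.imwrite("pics/w5.png",s["img"][:,:,::-1])
s=imaging.snapshot("top"); cv2.imwrite("pics/t5.png",cv2.resize(s["img"][125:245,180:340],None,fx=4,fy=4,interpolation=cv2.INTER_CUBIC)[:,:,::-1])
```

```text
now [ -1.4  -0.3 126.7] turned [ -1.4  -0.3 126.7] turn 0.001 pose [560.6 237.3 197.7] [-179.9   -0.2 -179.9] t 14.6333 F [ 0.04 -0.95 -6.74] open 59.7
```

View pics/w5.png

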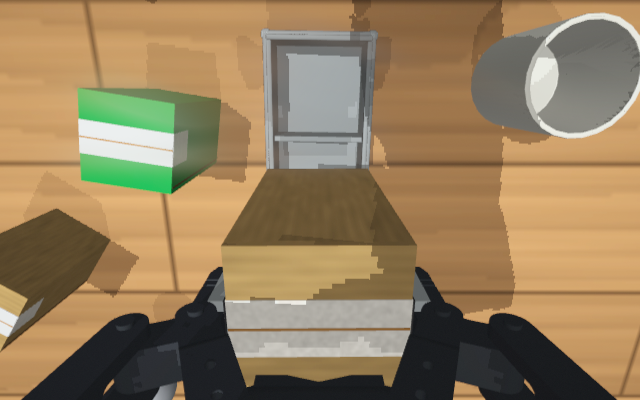

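The wrist view shows carton D over cell_2, with the cross wall at row 138, the same relative position as for the first placing. Lowering.

Emit:
apply_moves --commands '[[[-1.5, 0, 20], 0, 1], [[0, 0, 30], 0, 1], [[0, 0, 25], 0, 1], [[0, 0, 15], 0, 1], [[0, 0, 14], 0, 1], [[0, 0, 10], 0, 1], [[0, 0, 6], 0, 1], [[0, 0, 0], 0, 1]]'

```text
t: 15.4
eef_pos: [562.1, 236.4, 78.2]
ee_rot: [-180.0, -0.1, 180.0]
wrist_force: [-1.1, -0.1, -6.8]
opening: 58.6
grip_force: 72.1
```

Emit:
apply_moves --commands '[[[0, 0, 2], 0, 1], [[0, 0, 2], 0, 1], [[0, 0, 1.5], 0, 1], [[0, 0, 0], 0, 1], [[0, 0, 0], 0, 1]]'

```text
t: 15.82
eef_pos: [563.2, 237.5, 74.2]
ee_rot: [180.0, 0.0, -180.0]
wrist_force: [0.5, -0.9, -6.9]
opening: 59.4
grip_force: 72.1
```

Emit:
apply_moves --commands '[[[0, 0, 1.5], 0, 1], [[0, 0, 1.5], 0, 1], [[0, 0, 0], 0, 1], [[0, 0, 0], 0, 1]]'

```text
t: 16.15
eef_pos: [563.0, 237.4, 70.8]
ee_rot: [180.0, 0.0, -180.0]
wrist_force: [-0.8, 0.0, -6.1]
opening: 59.1
grip_force: 72.2
```

Emit:
apply_moves --commands '[[[0, 0, 1], 0, 1], [[0, 0, 0], 0, 1]]'

```text
t: 16.32
eef_pos: [563.1, 237.4, 70.7]
ee_rot: [180.0, 0.0, -180.0]
wrist_force: [-2.2, -1.6, 1.0]
opening: 59.5
grip_force: 72.8
```

Touching the floor. Release and go to C.

Emit:
apply_moves --commands '[[[0, 0, 0], 0, -1], [[0, 0, 0], 0, -1], [[0, 0, 0], 0, -1], [[0, 0, 0], 0, -1], [[0, 0, -15], 0, -1], [[0, 0, -38], 0, -1], [[0, 0, -38], 0, -1], [[0, 0, -28], 0, -1]]'

```text
t: 16.98
eef_pos: [563.7, 237.6, 191.8]
ee_rot: [180.0, 0.1, -180.0]
wrist_force: [1.1, 0.5, 0.5]
opening: 85.2
grip_force: 0.0
```

Run:
```python
from h import *
go(473.5,-243,190,210.8)
```

```text
now [  90.3 -480.6    1.8] turned [ 323.6 -366.6    1.8] turn -0.537 pose [563.7 237.6 191.8] [ 1.8e+02  1.0e-01 -1.8e+02] t 16.9833 F [1.09 0.48 0.46] open 85.2
```

Emit:
apply_moves --commands '[[[7, -37, 0], 0, -1], [[7, -37, 0], 0, -1], [[7, -37, 0], 0, -1], [[7, -37, 0], 0, -1], [[7, -37, 0], 0, -1], [[7, -37, 0], 0, -1], [[7, -37, 0], 0, -1], [[7, -37, 0], 0, -1]]'

```text
t: 17.65
eef_pos: [506.7, -60.3, 189.2]
ee_rot: [-180.0, 0.1, -180.0]
wrist_force: [0.5, -0.5, -0.3]
opening: 85.5
grip_force: 0.0
```

Emit:
apply_moves --commands '[[[7, -37, 0], 0, -1], [[7, -37, 0], 0, -1], [[7, -37, 0], 0, -1], [[7, -37, 0], 0, -1], [[6, -37, 0], 0, -1], [[0, 0, 0], -0.107, -1], [[0, 0, 0], -0.107, -1], [[0, 0, 0], -0.107, -1]]'

```text
t: 18.32
eef_pos: [472.9, -245.0, 188.8]
ee_rot: [-180.0, 0.0, -161.4]
wrist_force: [-0.2, 0.4, 0.4]
opening: 85.3
grip_force: 0.0
```

Emit:
apply_moves --commands '[[[0, 0, 0], -0.107, -1], [[0, 0, 0], -0.107, -1], [[0, 0, 0], 0, -1]]'

```text
t: 18.57
eef_pos: [473.3, -243.9, 188.9]
ee_rot: [-180.0, 0.0, -149.2]
wrist_force: [0.1, -0.2, 0.2]
opening: 85.2
grip_force: 0.0
```

Run:
```python
from h import *
tapes("w6")
go(473.5,-243,65.5,210.8)
```

```text
[567. 166.] 3294 [array([ 368.3, -121.8]), array([61.3, 22.2]), np.float64(37.7)] 
[320. 211.] 3000 [array([ 473.8, -242.4]), array([22.4, 61. ]), np.float64(30.9)] 
now [ -0.6   0.5 123.4] turned [ -0.6   0.5 123.4] turn -0.005 pose [ 473.2 -243.8  188.9] [-180.     0.  -149.5] t 18.6167 F [-0.25  0.77 -0.32] open 85.4
```

Emit:
apply_moves --commands '[[[-1, 1, 30], 0, -1], [[0, 0, 36], 0, -1], [[0, 0, 36], 0, -1], [[0, 0, 20], 0, -1], [[0, 0, 0], 0, 1], [[0, 0, 0], 0, 1], [[0, 0, 0], 0, 1], [[0, 0, 0], 0, 1]]'

```text
t: 19.28
eef_pos: [475.0, -243.3, 68.8]
ee_rot: [-179.8, 0.1, -149.4]
wrist_force: [0.7, -0.1, -0.0]
opening: 59.3
grip_force: 65.1
```

Emit:
apply_moves --commands '[[[0, 0, 0], 0, 1], [[0, 0, -8], 0, 1], [[0, 0, -12], 0, 1], [[0, 0, -12], 0, 1], [[0, 0, -8], 0, 1], [[0, 0, 0], 0, 1], [[0, 0, 0], 0, 1]]'

```text
t: 19.87
eef_pos: [474.1, -242.7, 107.8]
ee_rot: [-179.9, 0.1, -149.3]
wrist_force: [-0.1, -0.4, -0.6]
opening: 59.4
grip_force: 65.1
```

Run:
```python
from h import *
go(484.5,237,200,180)
```

```text
now [-253.6  407.3  -92.2] turned [-10.4 479.7 -92.2] turn 0.535 pose [ 474.1 -242.7  107.8] [-1.799e+02  1.000e-01 -1.493e+02] t 19.8667 F [-0.07 -0.4  -0.57] open 59.4
```

C reads 0.6 N, so it is empty. I set it back down; only B and D hold balls.

Emit:
apply_moves --commands '[[[0, 0, 14], 0, 1], [[0, 0, 12], 0, 1], [[0, 0, 8], 0, 1], [[0, 0, 4], 0, 1], [[0, 0, 1], 0, 1], [[0, 0, 0], 0, 1], [[0, 0, 0], 0, -1], [[0, 0, 0], 0, -1]]'

```text
t: 20.53
eef_pos: [473.7, -242.4, 67.9]
ee_rot: [-180.0, 0.0, -149.3]
wrist_force: [-0.4, 0.0, -0.2]
opening: 81.2
grip_force: 0.0
```

Emit:
apply_moves --commands '[[[0, 0, 0], 0, -1], [[0, 0, 0], 0, -1], [[0, 0, -15], 0, -1], [[0, 0, -38], 0, -1], [[0, 0, -38], 0, -1], [[0, 0, -38], 0, -1], [[0, 0, 0], 0, -1], [[0, 0, 0], 0, -1]]'

```text
t: 21.2
eef_pos: [475.2, -243.5, 199.7]
ee_rot: [-179.7, 0.1, -149.3]
wrist_force: [-1.1, 0.3, -1.5]
opening: 85.5
grip_force: 0.0
```

Run:
```python
from h import *
from plant import imaging
s=imaging.snapshot("top"); cv2.imwrite("pics/t7.png",cv2.resize(s["img"][60:300,130:480],None,fx=2.2,fy=2.2,interpolation=cv2.INTER_CUBIC)[:,:,::-1])
```

```text
(no output)
```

View pics/t7.png

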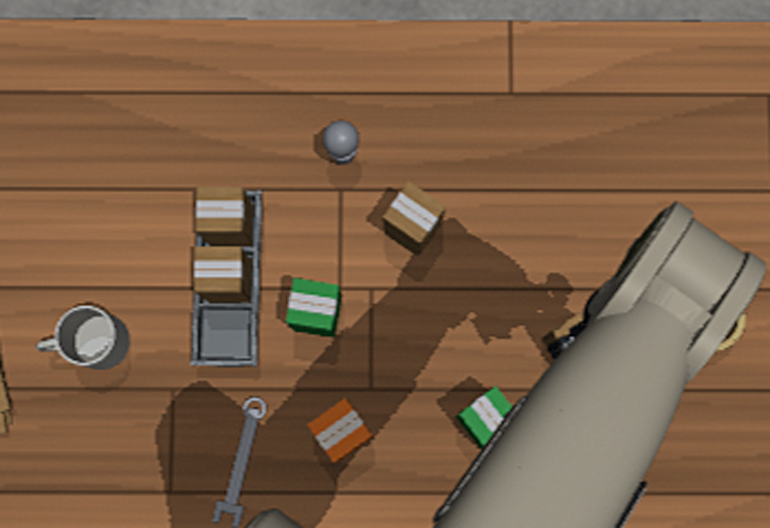

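The top view shows both loaded cartons upright in cells 3 and 2 at (219,210) and (218,272), A standing at (413,216), and the bystanders unmoved. The arm hides C, so I check it by wrist camera before handing in.

Run:
```python
from h import *
from plant import manip
tapes("w8")
print(manip.close_job())
```

```text
[559. 161.] 3105 [array([ 368.4, -121.8]), array([61.3, 22.2]), np.float64(37.8)] 
[319. 204.] 2857 [array([ 473.5, -242.6]), array([22.3, 61.1]), np.float64(30.8)] 
the job is handed in; nothing more can be done
None
```

I handed the job in at about 21 s: the two cartons holding balls stand upright in tray cells 2 and 3, the two empty ones stand upright on the bench where they were, and I left the mug, tape, spanner, loose tow ball and look-alikes alone.

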